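# Open the truffle keeper for service past its spring catch

## Task

Open the wooden truffle keeper on the counter for service: with a fingertip in the finger hole of its sliding cover, press the brass spring catch down below the cover and, holding it down, slide the cover away from the truffles until it is clear of the catch, which springs up again behind it and locks it open. Go gently, pick nothing up, leave the truffles and the things around the keeper as they are, and finish clear of everything.

Things in the scene. Friction and masses are not known exactly. Their poses are not given: they have to be found in the camera images.
- truffle_keeper: wooden truffle box with a sliding cover, 146 mm wide (own x), 332 mm long (own y), 67 mm high, fixed on the counter. Origin at the centre of its underside, z up; the cover opens along its own +y. Truffle well at the -y end (own y -158 to -78 mm). Lips along both long sides hold the cover down (120 mm clear between them). Under the cover's +y half lies a plain deck, top at z 45 mm
- keeper_cover (a joint): how far the cover has slid along the keeper's +y, m: 0 shut, 0.150 at its end. Panel 128 x 162 mm, z 56 to 62 mm; shut it spans own y -162 to 0 mm. It needs 1 to 2 N to slide. The catch stands in its finger hole and blocks it. From 0.139 on its rear edge has cleared the catch, which springs up behind it and locks it open
- keeper_catch (a joint): how far the catch is pressed down, m: 0 up, 0.014 bottomed. Spring plunger fixed in the keeper, it does not travel with the cover. Pressed more than 0.009 its top lies under the cover and frees it; 2 N to start, 5 N at 0.009, 7 N at the bottom. Let go too soon it springs back into the hole; once the cover has slid 4 mm the cover itself keeps it down
- catch_top (a point): centre of the catch's flat top, a ribbed brass pad 34 mm (keeper x) by 44 mm (keeper y); at rest z 65 mm, 3 mm above the cover, at keeper own x 0, y -45 mm; moves down with the catch
- cover_hole (a point): centre of the cover's finger hole, 40 mm (keeper x) by 50 mm (keeper y), at the cover's top face (z 62 mm); slides with the cover; shut, it lies round the catch with about 3 mm gap (up to 2 mm off-centre). A fingertip in the hole, moved along the keeper's +y, pushes its edge 25 mm from here and takes the cover along; nothing stands in its way down to the deck
- ballotin: cream folded card gift box, 65 x 93 x 43 mm, standing beyond the keeper; bystander; origin at the centre of its underside
- pastille_tin: round lidded tin, 70 mm across, 36 mm high, standing beyond the keeper; bystander; origin at the centre of its underside
- tongs: steel confectioner's tongs, 203 x 30 x 15 mm, lying in front of the keeper; bystander; origin at the centre of their underside, x along their length
- truffle_0: round chocolate truffle, 28 mm across, 25 mm high, loose in its own compartment of the keeper's well under the cover (row by the end wall); origin at the centre of its underside
- truffle_1: round chocolate truffle, 28 mm across, 25 mm high, loose in its own compartment of the keeper's well under the cover (row by the end wall); origin at the centre of its underside
- truffle_2: round chocolate truffle, 28 mm across, 25 mm high, loose in its own compartment of the keeper's well under the cover (row by the end wall); origin at the centre of its underside
- truffle_3: round chocolate truffle, 28 mm across, 25 mm high, loose in its own compartment of the keeper's well under the cover (row nearer the catch); origin at the centre of its underside
- truffle_4: round chocolate truffle, 28 mm across, 25 mm high, loose in its own compartment of the keeper's well under the cover (row nearer the catch); origin at the centre of its underside
- truffle_5: round chocolate truffle, 28 mm across, 25 mm high, loose in its own compartment of the keeper's well under the cover (row nearer the catch); origin at the centre of its underside

How it is judged:
By the outcome, as a careful person would: the job done as asked, in the order asked, and still so for the second after the job is handed in, with the robot touching nothing.
It also fails if it takes over 32 s, if anything falls off the work surface, if the arm or the gripper's body presses on something with over 40 N, if the wrist force passes 120 N, or if a joint passes its speed limit or range.

## Robot

A 6-joint arm with a two-finger parallel gripper is mounted at the origin on a cart in front of the work surface, level with it; the furniture and walls round the work are solid. World frame = base frame: x ahead of the robot, y to its left, z up, the work surface at z = 0. Lengths are in m, angles in rad, forces in N, time in s.
With the tool pointing down it reaches from about 0.3 to 0.875 m from the base axis. Payload 6.4 kg.
Tool frame: the origin (TCP) lies at the very end of the fingers, on their centre line; the grasp point (between the pads) lies ctrl.pinch_z behind it (ctrl.pinch_z is the distance from the TCP to the grasp point, in m); y points along the fingers, z is the direction in which the jaws open and shut, and the axes are right-handed (so a half turn about y gives the same grasp; the last joint's range is limited). The gripper opens to 85 mm and grips with 20 to 120 N. Pads are 22 mm wide; open, the fingers measure 114 mm over their backs; the gripper's body (76 mm by 85 mm) begins 54 mm behind the grasp point. The pads swing forward as they close: fully open they stand 13 mm farther back than shut.
Start: joints at [1.099, 0.181, 1.607, -0, 1.354, -0.206], TCP at [0.151, 0.555, 0.231] pointing down, gripper open.
Joint ranges: [-2.99, 2.99], [-0.89, 2.07], [0.3, 2.58], [-1.14, 4.28], [0, 2.63], [-3.12, 3.12]. Speed limits (rad/s): [2.57, 2.57, 3.01, 3.14, 3.14, 3.14].

## Interface

Orientations are given as a unit quaternion [w, x, y, z].
In Python, from bench import ctrl gives the robot as it stands.
- The arm moves only by the shell command python3 -m pendant 'ROWS'. ROWS is JSON, one flat list of numbers, 7 for each row, row after row: the shift along the world's x, y, z in m, then the turn, a rotation vector about the world's x, y, z in degrees, then the finger opening in m, from 0 to 0.0854. In form: [tx, ty, tz, rx, ry, rz, hand, tx, ty, tz, rx, ry, rz, hand, ...]. A call has 1 to 12 rows; each row shifts and turns the commanded pose from where the row before left it; what a row does not reach is not made up. A row lasts 1/8 s, in which the tool goes at most 62.5 mm and 10.7 degrees, less where a joint would pass 70% of its speed; a pose out of reach is approached as far as the arm can. A call with a gripper value outside its range is refused whole. The fingers move at their own pace and stop on an object; the grip force is fixed at half the most. Time passes only in rows, so rows that do not move let the fingers close. It gives the time, the measured TCP pose, the force and the opening at its end, in the units of the state.
- ctrl.get_obs(): the state, without advancing time (a new reading comes with each control period).
- ctrl.camera(name): name is "scene" or "top" or "wrist"; returns the picture (384x512x3 uint8, red, green, blue); there is no depth.
- ctrl.camera_info(name): a dict with "fx", "fy", "cx", "cy" (pixels), "k1" (the pictures are not rectified: a ray, as slopes to the right and down, at radius r is drawn at 1 + k1 r^2 times it, then the intrinsics apply), "origin" and "rotation" of the camera in the world; the wrist camera has in their place "tool_from_camera" (4x4, takes a point from camera to tool coordinates, whose origin is the TCP and whose axes are the tool frame's). Camera axes: x right, y down, z forward; pixel columns grow to the right and rows downward; lengths in m; the calibration is good to about 2 mm. A picture is of the moment at which its call begins: read the wrist's pose just before it. camera_info takes no time and is no camera call.
- ctrl.hand_in(): hands the job in, once; it reports no verdict.
Trained networks look in the newest picture that a camera, given by its name, has taken for a name from the list of things; names that differ only in an ending like _2 or _b are one class to them, and where a whole thing is asked for, a point or a joint stands for the part that bears it (a point fixed in the world has none). Each returns a list of dicts, best first, with "score" (0 to 1); they miss things now and then, are a little off and sometimes report something else, mostly with a low value. They report only what shows in the picture. A call takes as long as a camera call.
- ctrl.silhouettes(target, camera): "mask" (384x512 bool, what is visible of it) and "bbox" ([left, top, right, bottom] in pixels, round what is visible of it).
The state is a dict: "time_s": time; "q": joint angles; "dq": joint speeds; "joint_efforts": joint torques, N m; "eef_pos": TCP position; "eef_rot": TCP orientation; "wrist_force": force on the tool from outside, world axes, zero at the start; "torque": the same for the moment, N m; "opening": opening from 0.0 (shut) to 1.0 (fully open).
Only numpy, scipy, OpenCV 4.12 (cv2) and the standard library are available. Lean on these libraries where they do the work, as an engineer would, in place of code of your own. Each camera call takes 0.05 s, during which the arm holds its last target.

## Working session

There is one attempt and no reset: what is moved stays moved. The work goes in short steps, Python scripts to look and compute and a shell command to move; the robot and the scene stay as the last step left them, time stands still between calls to the robot, and variables do not carry over. Pictures are saved under pics/ and viewed, and the job is handed in when it is done.

```bash
ls; mkdir -p pics
python3 - <<'E'
from bench import ctrl
import cv2
print(ctrl.get_obs(), ctrl.pinch_z)
for n in("scene","top"):
    im=ctrl.camera(n); cv2.imwrite(f"pics/{n}0.png",im[:,:,::-1]); print(ctrl.camera_info(n))
    for t in ("truffle_keeper","keeper_cover","catch_top","ballotin","pastille_tin","tongs"):
        r=ctrl.silhouettes(t,n)
        print(t,[(round(d['score'],2),d['bbox']) for d in r[:2]])
print(ctrl.camera_info("wrist"))
E
```

```text
pics
{'time_s': 0.0, 'q': array([ 1.09871681e+00,  1.81551980e-01,  1.60808023e+00, -3.35412570e-05,
        1.35380591e+00, -2.06288275e-01]), 'dq': array([-0.00029376,  0.00073543,  0.0013473 ,  0.00032037,  0.00088189,
        0.00065481]), 'joint_efforts': array([ 2.29864439e-03, -4.44863820e+01, -3.51346529e+01, -5.36883954e-05,
        8.88470036e-03, -5.28546593e-05]), 'eef_pos': array([0.15074789, 0.5542721 , 0.23034312]), 'eef_rot': array([-0.70025266,  0.70149096, -0.09389862,  0.09348628]), 'wrist_force': array([ 0.18659229, -0.14359747, -0.34927594]), 'torque': array([-0.01606952,  0.0040045 ,  0.0518181 ]), 'opening': 1.000684408145302} 0.0187
{'fx': 428.76184658972517, 'fy': 428.76184658972517, 'cx': 258.34456691094607, 'cy': 196.6585094458716, 'k1': -0.16190803464815426, 'origin': array([ 0.04182091, -0.49788404,  0.54940064]), 'rotation': array([-0.42012607,  0.80823557, -0.36913385,  0.18436254])}
truffle_keeper [(0.92, [132.9, 170.9, 318.6, 268.8]), (0.72, [216.1, 188.9, 309.5, 235.0])]
keeper_cover [(0.66, [215.0, 185.4, 311.6, 236.9])]
catch_top [(0.63, [234.2, 20
[... 593 characters left out ...]
3, 202.4, 272.3, 225.2])]
ballotin [(0.96, [232.6, 121.7, 286.5, 167.6])]
pastille_tin [(0.77, [189.0, 149.1, 221.1, 186.2])]
tongs [(0.77, [297.6, 256.5, 296.4, 257.5]), (0.26, [244.3, 202.9, 271.6, 225.0])]
{'fx': 270.4071211986997, 'fy': 270.4071211986997, 'cx': 256.3546083475977, 'cy': 191.09525842218233, 'k1': -0.03849124584286689, 'tool_from_camera': array([[ 3.26704462e-04,  9.52406757e-01,  3.04829891e-01,
        -7.93409380e-02],
       [-4.21294414e-04, -3.04829749e-01,  9.52406765e-01,
        -1.41699268e-01],
       [ 9.99999858e-01, -4.39578670e-04,  3.01654408e-04,
        -2.31663688e-04],
       [ 0.00000000e+00,  0.00000000e+00,  0.00000000e+00,
         1.00000000e+00]])}
```

View pics/scene0.png

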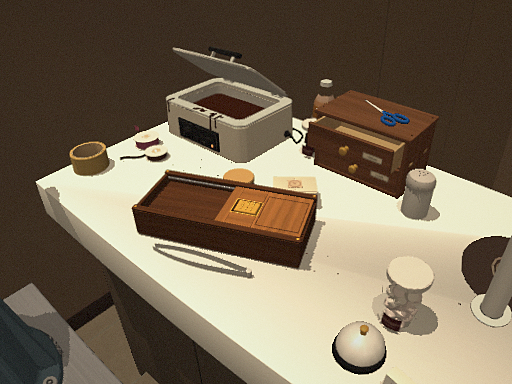

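View pics/top0.png

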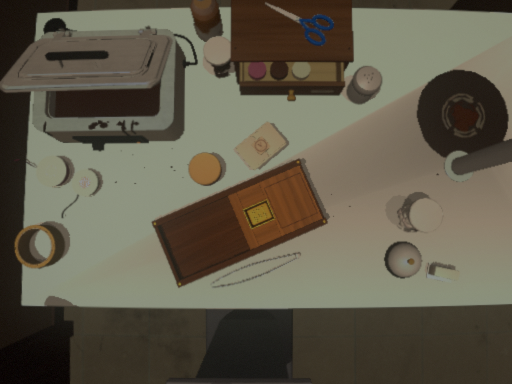

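The scene view shows the keeper with the catch at about (247,207). In the top view its rim corners are at about (299,162), (325,221), (180,283) and (155,223), and the catch is at about (259,214). The cover is shut at the right-hand end, so it opens to the image left. I'll fit the pose next.

```bash
cat > h.py <<'E'
import numpy as np, cv2
from scipy.spatial.transform import Rotation as R
from scipy.optimize import least_squares
def rot(q): return R.from_quat([q[1],q[2],q[3],q[0]]).as_matrix()
def proj(P,info,Rm=None,o=None):
    Rm=rot(info['rotation']) if Rm is None else Rm; o=info['origin'] if o is None else o
    c=(np.atleast_2d(P)-o)@Rm
    s=c[:,:2]/c[:,2:]; r2=(s**2).sum(1,keepdims=True); s=s*(1+info['k1']*r2)
    return s*[info['fx'],info['fy']]+[info['cx'],info['cy']]
def wristpose(obs,info):
    T=info['tool_from_camera']; Rt=rot(obs['eef_rot'])
    return Rt@T[:3,:3], Rt@T[:3,3]+obs['eef_pos']
def loc2w(p,P):
    P=np.atleast_2d(P).astype(float); c,s=np.cos(p[2]),np.sin(p[2])
    return np.c_[P[:,0]*c-P[:,1]*s+p[0],P[:,0]*s+P[:,1]*c+p[1],P[:,2]]
E
python3 - <<'E'
import cv2
t=cv2.imread('pics/top0.png');cv2.imwrite('pics/topz.png',cv2.resize(t[150:295,145:335],None,fx=4,fy=4,interpolation=cv2.INTER_CUBIC))
t=cv2.imread('pics/scene0.png');cv2.imwrite('pics/scz.png',cv2.resize(t[165:285,128:328],None,fx=4,fy=4,interpolation=cv2.INTER_CUBIC))
E
```

```text
(no output)
```

View pics/topz.png

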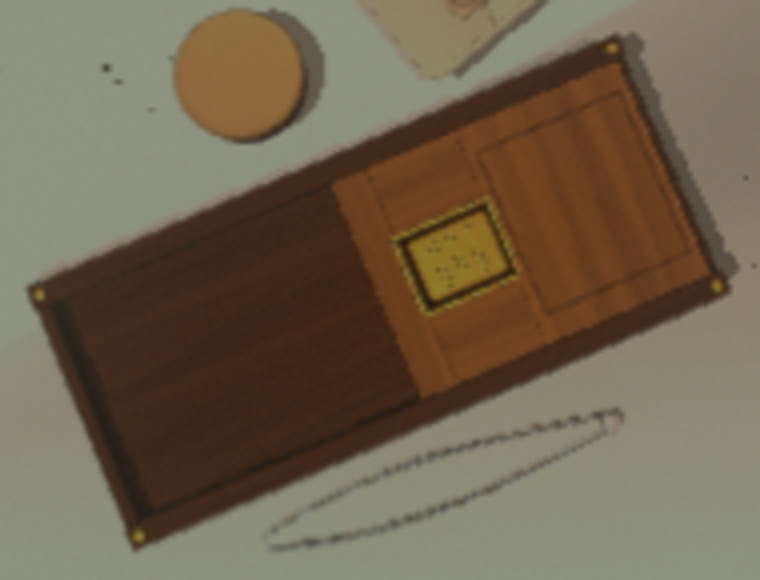

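View pics/scz.png

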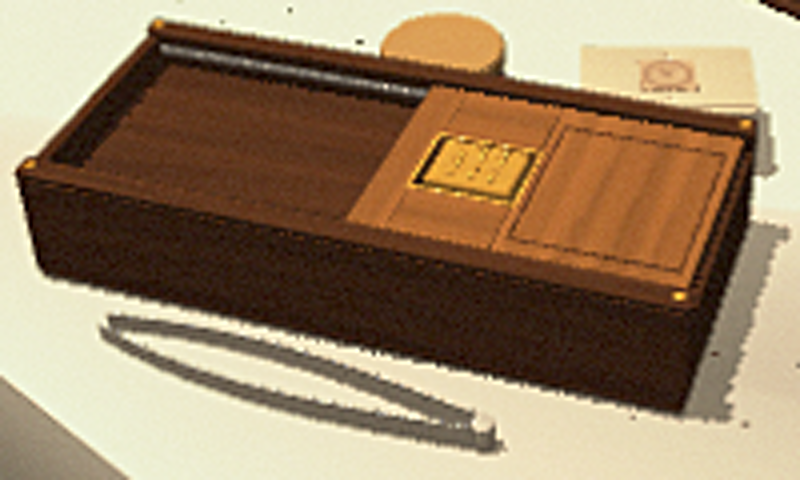

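```bash
cat > fit.py <<'E'
from bench import ctrl
from h import *
def z(l,o): return np.array(l)/4-0.375+np.array(o)
top=z([[613,48],[717,286],[40,295],[138,537],[457,257]],[145,150])
sc=z([[746,124],[681,296],[159,25],[29,164],[478,167]],[128,165])
it,is_=ctrl.camera_info('top'),ctrl.camera_info('scene')
def pts(i): 
    a,b=.073-i[0],.166-i[0]
    return np.array([[a,-b,.067],[-a,-b,.067],[a,b,.067],[-a,b,.067],[0,-.045,.065]])
def res(p,both=1):
    W=loc2w(p,pts(p[3:4])); r=[(proj(W,it)-top)]
    if both: r.append(proj(W,is_)-sc)
    return np.concatenate(r).ravel()
for b in(0,1):
    s=least_squares(res,[.45,0,.3,.004],args=(b,))
    print(s.x,np.degrees(s.x[2]),np.round(s.fun.reshape(-1,2),1).tolist())
    p=s.x; print('catch',loc2w(p,[0,-.045,.065]), 'ydir',[-np.sin(p[2]),np.cos(p[2])])
E
python3 fit.py
python3 - <<'E'
import sys; sys.path.insert(0,'.')
from bench import ctrl
from h import *
o=ctrl.get_obs(); M=rot(o['eef_rot']); print(M)
E
```

```text
[ 0.4965258  -0.00341224  0.40636394  0.00617516] 23.28293898771275 [[-0.4, 0.1], [-0.0, 0.3], [-0.2, -0.2], [0.3, 0.0], [0.3, -0.2]]
catch [[ 0.51431304 -0.04474762  0.065     ]] ydir [np.float64(-0.3952719984822414), np.float64(0.9185641225390064)]
[ 0.49678824 -0.00435732  0.40653649  0.00602659] 23.292824849088262 [[0.1, -0.1], [0.5, 0.1], [0.2, -0.3], [0.7, 0.0], [0.8, -0.3], [-0.5, -0.3], [-0.7, -0.1], [-0.2, -0.5], [-0.1, 0.1], [-0.5, -0.9]]
catch [[ 0.51458262 -0.04568964  0.065     ]] ydir [np.float64(-0.39543048241424167), np.float64(0.9184959083075113)]
[[ 9.64872401e-01  1.19369360e-05  2.62718956e-01]
 [-2.62718956e-01  4.35946808e-06  9.64872401e-01]
 [ 1.03723052e-05 -1.00000000e+00  7.34238979e-06]]
```

```bash
python3 -m pendant '[0.03,-0.0495,-0.004,0,0,3.2,0, 0.03,-0.0495,-0.004,0,0,3.2,0, 0.03,-0.0495,-0.004,0,0,3.2,0, 0.03,-0.0495,-0.004,0,0,3.2,0, 0.03,-0.0495,-0.004,0,0,3.2,0, 0.03,-0.0495,-0.004,0,0,3.2,0, 0.03,-0.0495,-0.004,0,0,3.2,0, 0.03,-0.0495,-0.004,0,0,3.2,0, 0.03,-0.0495,-0.004,0,0,3.2,0, 0.03,-0.0495,-0.004,0,0,3.2,0, 0.03,-0.0495,-0.004,0,0,3.2,0, 0.03,-0.0495,-0.004,0,0,3.2,0]'
python3 -m pendant '[0,0,0,0,0,0,0, 0,0,0,0,0,0,0]'
python3 - <<'E'
from bench import ctrl
from h import *
o=ctrl.get_obs(); im=ctrl.camera('wrist'); cv2.imwrite('pics/w1.png',im[:,:,::-1])
i=ctrl.camera_info('wrist'); Rm,og=wristpose(o,i)
print(o['time_s'],o['eef_pos'],o['q'],o['wrist_force']); print(rot(o['eef_rot']).round(3))
p=[.49665,-.0039,.40645]
P=[[.02,-.07,.062],[-.02,-.07,.062],[.02,-.02,.062],[-.02,-.02,.062],[0,-.045,.065],[.067,.16,.067],[-.067,.16,.067],[.067,-.16,.067],[-.067,-.16,.067]]
print(proj(loc2w(p,P),i,Rm,og).round(1).tolist())
print('tip',proj(o['eef_pos'],i,Rm,og))
E
```

```text
time_s: 2.2
eef_pos: [0.512, -0.0411, 0.1834]
eef_rot: [-0.693, 0.693, 0.143, -0.142]
wrist_force: [-0.2, -0.0, 0.5]
opening: -0.003
time_s: 2.45
eef_pos: [0.5106, -0.039, 0.183]
eef_rot: [0.693, -0.692, -0.141, 0.142]
wrist_force: [-0.6, 0.5, 0.1]
opening: -0.001
2.45 [ 0.51058708 -0.03899516  0.18296186] [-3.08574614e-01  9.10025125e-02  1.81048757e+00  3.72602013e-04
  1.24126250e+00 -2.28283216e+00] [-0.56387983  0.50977204  0.06942473]
[[ 0.92  -0.001 -0.392]
 [ 0.392  0.001  0.92 ]
 [-0.001 -1.     0.001]]
[[224.6, 206.1], [223.0, 168.4], [272.7, 205.9], [273.3, 168.2], [248.4, 188.4], [436.4, 246.8], [463.8, 120.8], [142.9, 248.5], [124.3, 121.0]]
tip [[255.31749775 245.74580461]]
```

View pics/w1.png

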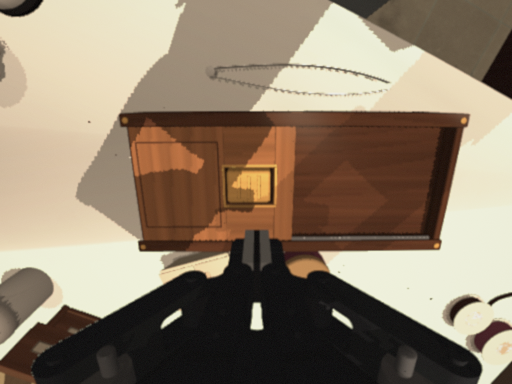

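The wrist view shows the catch at about (249,187) and the hole rim at roughly x 222–276, y 165–207. That agrees with the projected model to about 1–2 px. The shut fingertips look about 13 mm thick. I'll open them slightly so the tip holds the catch better, then descend to just above it.

```bash
python3 -m pendant '[0.001,-0.003,-0.03,0,0,0,0.01, 0,0,-0.03,0,0,0,0.01, 0,0,-0.03,0,0,0,0.01, 0,0,-0.018,0,0,0,0.01, 0,0,0,0,0,0,0.01]'
python3 - <<'E'
from bench import ctrl
from h import *
o=ctrl.get_obs(); im=ctrl.camera('wrist'); cv2.imwrite('pics/w2.png',im[:,:,::-1])
print(o['time_s'],o['eef_pos'],o['opening'],o['wrist_force'])
im=ctrl.camera('scene'); cv2.imwrite('pics/s2.png',cv2.resize(im[125:275,150:350,::-1],None,fx=4,fy=4))
E
```

```text
time_s: 3.12
eef_pos: [0.5104, -0.0404, 0.0743]
eef_rot: [0.693, -0.692, -0.142, 0.144]
wrist_force: [0.6, -0.0, -1.1]
opening: 0.119
3.125 [ 0.51041326 -0.04039759  0.07426182] 0.11941315536248306 [ 0.56677146 -0.04782573 -1.10610035]
```

View pics/w2.png

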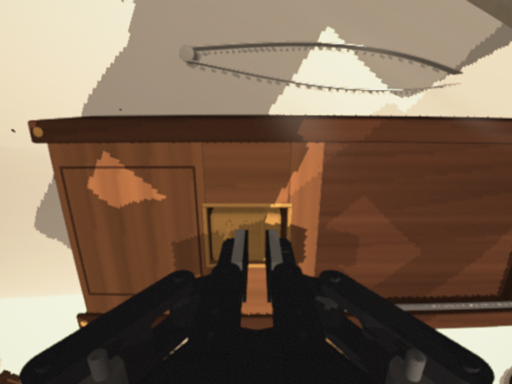

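View pics/s2.png

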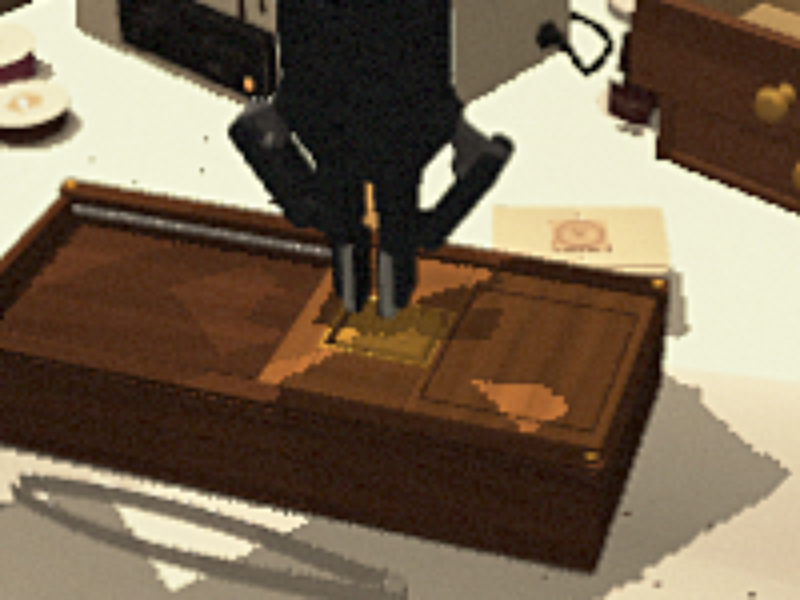

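```bash
python3 - <<'E'
from bench import ctrl
from h import *
o=ctrl.get_obs(); i=ctrl.camera_info('wrist'); Rm,og=wristpose(o,i)
p=[.49665,-.0039,.40645]
P=[[.02,-.07,.062],[-.02,-.07,.062],[.02,-.02,.062],[-.02,-.02,.062],[0,-.045,.065],[-.067,-.16,.067],[-.06,-.07,.067]]
print(proj(loc2w(p,P),i,Rm,og).round(1).tolist())
d=o['eef_pos'][:2]-loc2w(p,[0,-.045,0])[0,:2]; c,s=np.cos(p[2]),np.sin(p[2]); print('local off x,y mm',1e3*(d@[c,s]),1e3*(d@[-s,c]))
E
python3 -c "
import cv2;t=cv2.imread('pics/w2.png');cv2.imwrite('pics/w2z.png',cv2.resize(t[180:310,160:340],None,fx=4,fy=4,interpolation=cv2.INTER_CUBIC)*1)"
```

```text
[[211.1, 262.5], [207.6, 206.2], [286.5, 262.5], [288.7, 206.2], [248.3, 237.6], [42.3, 130.8], [202.1, 142.0]]
local off x,y mm -0.48393362497244885 4.422931788876742
```

View pics/w2z.png

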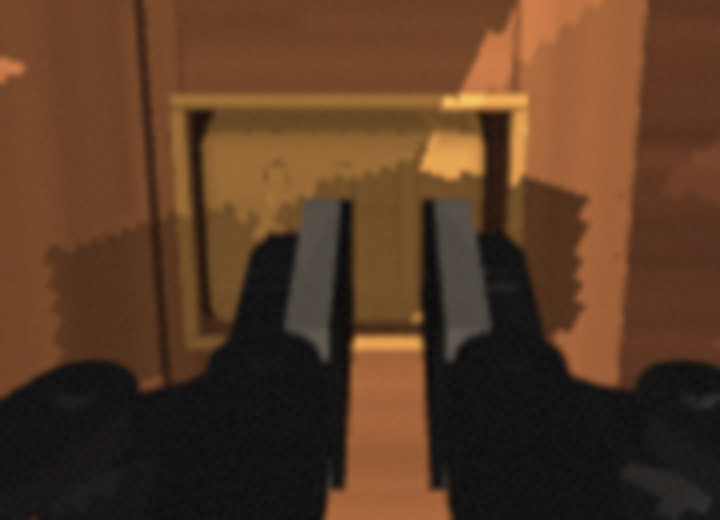

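The zoomed view puts the hole interior at x 207.5–287, y 207–264, which matches the model to 1 px. With the finger backs the tool looks about 40 mm wide at this opening, too tight for a 50 mm hole, so I'll shut the fingers before pressing.

```bash
python3 -m pendant '[0,0,0,0,0,0,0, 0,0,0,0,0,0,0, 0,0,-0.007,0,0,0,0, 0,0,0,0,0,0,0]'
python3 -m pendant '[0,0,-0.003,0,0,0,0, 0,0,-0.003,0,0,0,0, 0,0,0,0,0,0,0]'
python3 -m pendant '[0,0,-0.003,0,0,0,0, 0,0,-0.002,0,0,0,0, 0,0,0,0,0,0,0]'
```

```text
time_s: 3.72
eef_pos: [0.5115, -0.0421, 0.0676]
eef_rot: [0.693, -0.692, -0.142, 0.142]
wrist_force: [-0.1, -0.7, 1.0]
opening: -0.0
time_s: 4.1
eef_pos: [0.5121, -0.0423, 0.0622]
eef_rot: [-0.693, 0.693, 0.142, -0.142]
wrist_force: [-0.9, 0.2, 3.2]
opening: -0.002
time_s: 4.47
eef_pos: [0.5122, -0.0422, 0.0574]
eef_rot: [-0.693, 0.693, 0.142, -0.142]
wrist_force: [-1.2, -0.4, 4.4]
opening: -0.002
```

Force follows the spring law, with a depth of about 7.6 mm at 4.4 N. I'll press to about 12 mm and check.

```bash
python3 -m pendant '[0,0,-0.003,0,0,0,0, 0,0,-0.0015,0,0,0,0, 0,0,0,0,0,0,0]'
python3 - <<'E'
from bench import ctrl
from h import *
im=ctrl.camera('wrist'); cv2.imwrite('pics/w3.png',cv2.resize(im[180:310,160:340,::-1],None,fx=4,fy=4,interpolation=cv2.INTER_CUBIC))
E
```

```text
time_s: 4.85
eef_pos: [0.5122, -0.0423, 0.0529]
eef_rot: [-0.693, 0.693, 0.142, -0.142]
wrist_force: [-1.3, -0.5, 6.2]
opening: 0.005
```

View pics/w3.png

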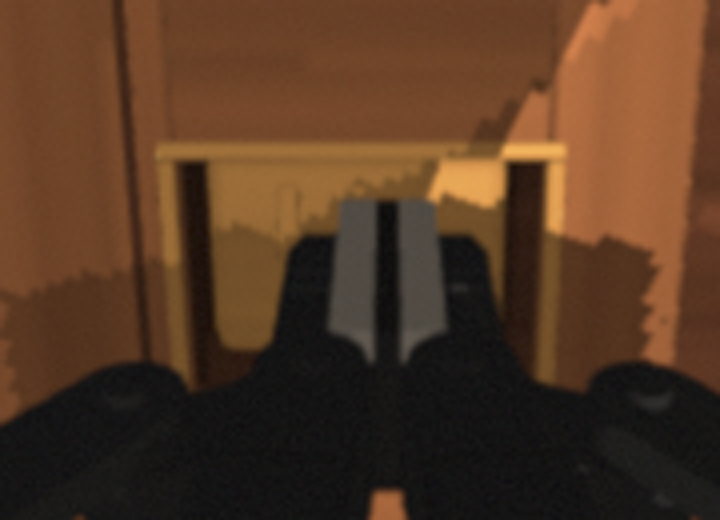

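The picture shows the catch top well below the cover, with the tip on it inside the hole and clear all round. Depth is about 12 mm. Now I'll slide slowly.

```bash
python3 -m pendant '[-0.002,0.0046,0,0,0,0,0, -0.002,0.0046,0,0,0,0,0, -0.002,0.0046,0,0,0,0,0, 0,0,0,0,0,0,0]'
python3 -m pendant '[-0.002,0.0046,0,0,0,0,0, -0.002,0.0046,0,0,0,0,0, 0,0,0,0,0,0,0]'
python3 - <<'E'
from bench import ctrl
from h import *
im=ctrl.camera('wrist'); cv2.imwrite('pics/w4.png',cv2.resize(im[160:310,110:310,::-1],None,fx=4,fy=4,interpolation=cv2.INTER_CUBIC))
E
```

```text
time_s: 5.4
eef_pos: [0.5075, -0.0291, 0.0536]
eef_rot: [-0.692, 0.693, 0.143, -0.141]
wrist_force: [0.4, -2.3, 6.0]
opening: 0.0
time_s: 5.78
eef_pos: [0.5034, -0.0197, 0.0534]
eef_rot: [-0.692, 0.693, 0.143, -0.141]
wrist_force: [2.5, -1.3, 3.7]
opening: 0.0
```

View pics/w4.png

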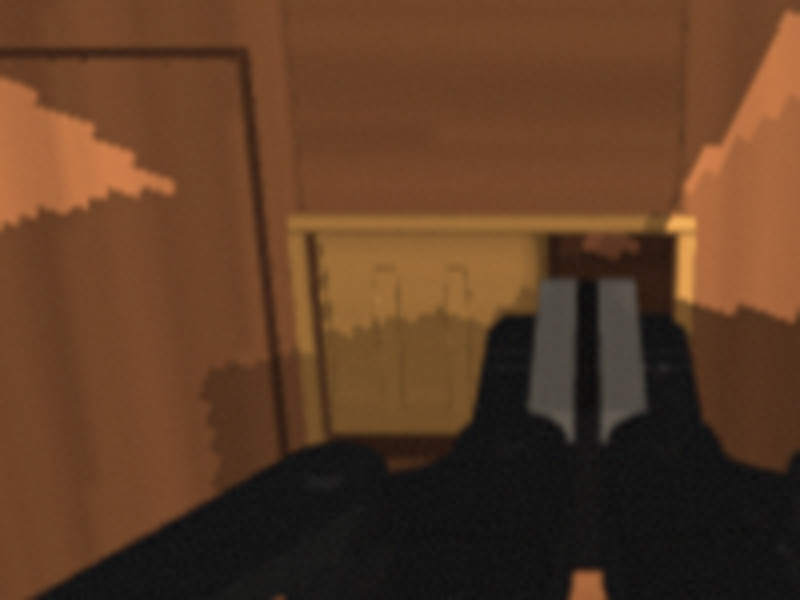

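The catch is now held under the cover, which has moved about 17 mm, and the tool back is bearing on the hole's leading edge. I'll carry on sliding.

```bash
python3 -m pendant '[-0.0032,0.0074,0,0,0,0,0, -0.0032,0.0074,0,0,0,0,0, -0.0032,0.0074,0,0,0,0,0, -0.0032,0.0074,0,0,0,0,0, -0.0032,0.0074,0,0,0,0,0, -0.0032,0.0074,0,0,0,0,0, -0.0032,0.0074,0,0,0,0,0, -0.0032,0.0074,0,0,0,0,0, -0.0032,0.0074,0,0,0,0,0, -0.0032,0.0074,0,0,0,0,0, -0.0032,0.0074,0,0,0,0,0, 0,0,0,0,0,0,0]'
python3 - <<'E'
from bench import ctrl
from h import *
o=ctrl.get_obs();d=o['eef_pos'][:2]-[.5144,-.0452];p=.40645;c,s=np.cos(p),np.sin(p)
print(d@[c,s],d@[-s,c],o['wrist_force'])
E
```

```text
time_s: 7.32
eef_pos: [0.4667, 0.0627, 0.0528]
eef_rot: [0.693, -0.693, -0.142, 0.142]
wrist_force: [1.5, -2.0, 1.9]
opening: -0.0
-0.0011681642076203727 0.1180105546202523 [ 1.49544013 -1.9900152   1.92139524]
```

```bash
python3 -m pendant '[-0.003,0.0074,0,0,0,0,0, -0.003,0.0074,0,0,0,0,0, -0.003,0.0074,0,0,0,0,0, -0.003,0.0074,0,0,0,0,0, -0.0017,0.0041,0,0,0,0,0, 0,0,0,0,0,0,0, 0,0,0,0,0,0,0]'
python3 - <<'E'
from bench import ctrl
from h import *
o=ctrl.get_obs();d=o['eef_pos'][:2]-[.5144,-.0452];p=.40645;c,s=np.cos(p),np.sin(p)
print(d@[c,s],d@[-s,c],o['wrist_force'])
im=ctrl.camera('wrist'); cv2.imwrite('pics/w5.png',im[:,:,::-1])
im=ctrl.camera('scene'); cv2.imwrite('pics/s5.png',cv2.resize(im[125:285,128:328,::-1],None,fx=3.7,fy=3.7))
im=ctrl.camera('top'); cv2.imwrite('pics/t5.png',cv2.resize(im[150:295,145:335,::-1],None,fx=4,fy=4))
E
```

```text
time_s: 8.2
eef_pos: [0.4522, 0.0962, 0.0522]
eef_rot: [0.693, -0.692, -0.141, 0.143]
wrist_force: [-0.8, 0.3, -0.1]
opening: -0.004
-0.00122151248835399 0.15447534674779043 [-0.82136452  0.26090375 -0.06179218]
```

View pics/w5.png

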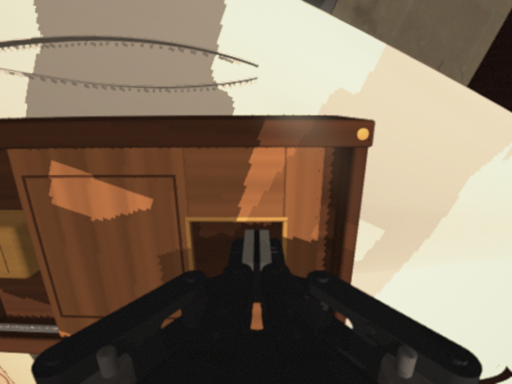

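View pics/s5.png

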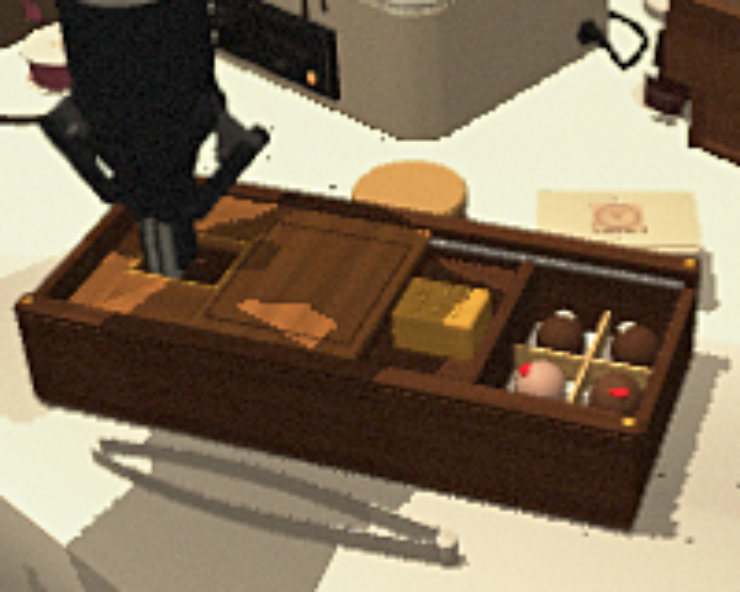

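View pics/t5.png

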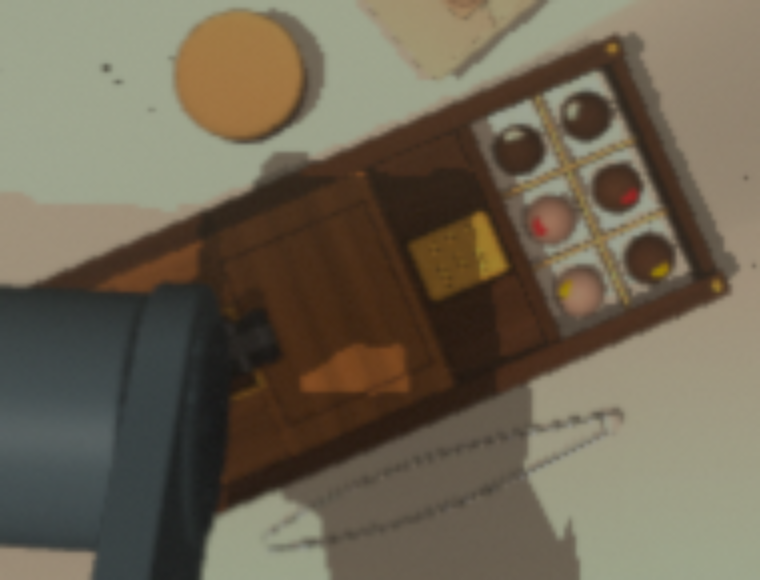

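The catch stands up, fully visible behind the cover's rear edge, at about (455,255) in the zoomed top view. The truffles and bystanders are in place. I'll back the tip off the hole edge by 6 mm and lift out.

```bash
python3 -m pendant '[0.0012,-0.0028,0,0,0,0,0, 0.0012,-0.0028,0,0,0,0,0, 0,0,0.01,0,0,0,0, 0,0,0.02,0,0,0,0, 0,0,0.04,0,0,0,0, 0,0,0.05,0,0,0,0, -0.03,0.03,0.04,0,0,0,0, -0.03,0.05,0,0,0,0,0, -0.03,0.05,0,0,0,0,0, 0,0.05,0,0,0,0,0, 0,0,0,0,0,0,0, 0,0,0,0,0,0,0]'
python3 - <<'E'
from bench import ctrl
from h import *
im=ctrl.camera('scene'); cv2.imwrite('pics/s6.png',cv2.resize(im[125:285,128:328,::-1],None,fx=3.7,fy=3.7))
im=ctrl.camera('top'); cv2.imwrite('pics/t6.png',cv2.resize(im[150:295,145:335,::-1],None,fx=4,fy=4))
p=[.49665,-.0039,.40645]; i=ctrl.camera_info('top')
for s in(.139,.144,.15): print(s,((proj(loc2w(p,[[.055,-.162+s,.062],[-.055,-.162+s,.062],[0,-.045+s,.062]]),i)-[145,150]+.375)*4).round(0).tolist())
print(((proj(loc2w(p,[[.017,-.023,.065],[-.017,-.067,.065],[0,-.045,.065]]),i)-[145,150]+.375)*4).round(0).tolist(),ctrl.get_obs()['wrist_force'])
E
```

```text
time_s: 9.85
eef_pos: [0.3654, 0.2701, 0.2131]
eef_rot: [-0.692, 0.693, 0.142, -0.142]
wrist_force: [-0.3, -0.3, 0.1]
opening: 0.003
0.139 [[378.0, 175.0], [462.0, 372.0], [210.0, 364.0]]
0.144 [[369.0, 179.0], [453.0, 376.0], [201.0, 367.0]]
0.15 [[358.0, 183.0], [443.0, 381.0], [190.0, 372.0]]
[[407.0, 242.0], [512.0, 269.0], [459.0, 256.0]] [ 0.41018097  0.93921709 -0.40240838]
```

View pics/t6.png

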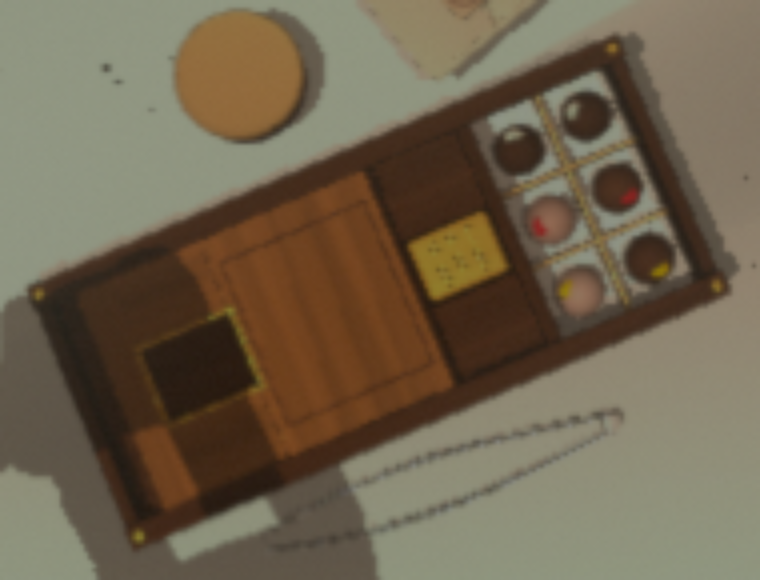

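View pics/s6.png

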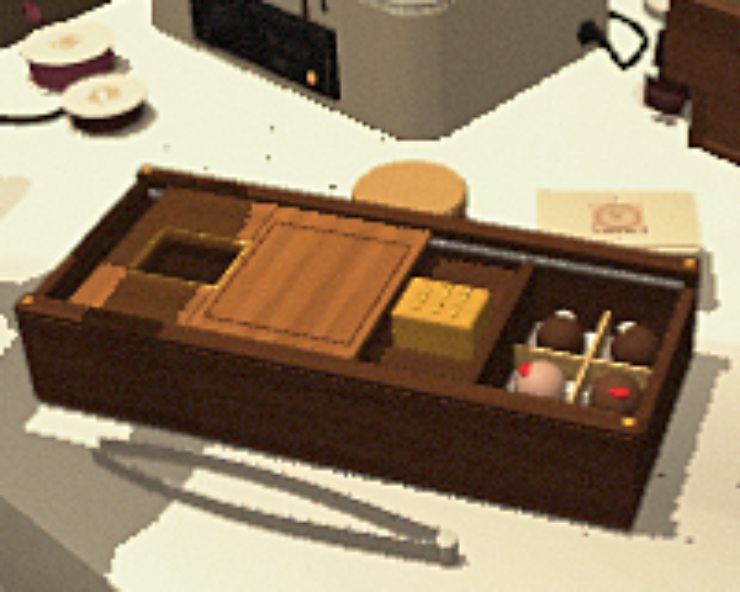

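The cover's hole centre is at about (201,367) and its rear edge runs (369,178)–(453,380). That matches the projection for about 144 mm open. The catch is up at (459,256), the truffles and bystanders haven't moved, and the arm is clear.

```bash
python3 -c "
from bench import ctrl
print(ctrl.hand_in())"
```

```text
the job is handed in; nothing more can be done
None
```

The truffle keeper is open for service, with its cover locked open behind the raised catch, and the job is handed in at about 10 s of the 32 s allowed.

- **What I did:** With the fingers shut, I pressed the catch down about 12 mm; the measured force was about 6 N. Holding it there, I slid the cover along until it was clear of the catch. I then backed the tip off the hole edge and lifted away.
- **Last checks:** The top and scene pictures show the cover about 144 mm open, against the 139 mm needed to lock. The catch is standing up fully behind it. The six truffles are in their compartments, and the tongs, tin and gift box are where they were. The arm is clear at about z 0.21 m, with roughly 1 N of force read at the wrist, close to the noise seen in free air.
- **Failures or disagreements:** None of the checks failed or disagreed. I had first opened the fingers 10 mm for the press, but they looked too wide for the hole, so I shut them before touching anything.

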